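Gauge the key machine's carriage at the index

TASK

On the key machine, slide the carriage by its black grip until its upright pointer lines up with the pointer of the small index block on the back rail, without shifting the index block. Then take the plunger gauge (square metal head) out of its black stand and set it upright in the middle of the round pad on the carriage, gently pressing until its sprung foot is about half pushed in, with the carriage still lined up. Finish while still holding the gauge there in the gripper, pressed and steady; do not put it down or let go, and leave the other things on the bench alone.

Things in the scene. Friction and masses are not known exactly. Their poses are not given: they have to be found in the camera images.
- machine: Grey key machine fixed to the bench: bed 170 (x) x 380 (y) x 30 mm, from y = -210 to +170 mm in its frame; at its -y end a motor head with a red cover, 156 x 106 mm, top at 137 mm, reaching to y = -107 mm. Origin on the bench at x = y = 0 of that frame. Carriage and index slide along its y axis; it is level, turned up to 0.25 rad about the vertical.
- carriage: Dark steel carriage, 120 mm of travel along the machine's y; starts near the motor head, must go towards +y. About 2 N of friction, stays where left. Plate 125 (x) x 110 (y) x 12 mm, upper face 52 mm above the bench; origin at the centre of its underside, axes as the machine's. Beside the pad (-y), 41 mm from its centre, are two steel vice jaws with a key, 22 mm above the plate.
- grip_top (a point): Centre of the top of the carriage's grip, 87 mm above the bench: a black upright block on the carriage's robot side, 24 (x) x 20 (y) x 35 mm tall, sides along the machine's axes.
- carriage_pointer (a point): Top of the carriage's pointer, a steel blade 4 mm wide (along y) on the carriage's far (+x) edge, 78 mm above the bench.
- index_pointer (a point): Top of the index block's pointer, a steel blade 4 mm wide (along y), 62 mm above the bench, just behind (+x) the carriage pointer's path. Brass block 18 x 24 x 12 mm on the machine's back rail, clamped (30 N of friction); it must stay. The pointers are in line when both have the same y in the machine's frame. Axes as the machine's.
- pad_top (a point): Centre of the upper face of the round aluminium pad on the carriage, 56 mm above the bench: 24 mm across, 4 mm high, with a scribed ring and a centre dot. It lies 60 mm to +x and 30 mm to +y of the grip in the machine's frame.
- stand: Black stand fixed to the bench, 56 x 56 x 60 mm tall, with an upright through hole of 19 mm in which the gauge hangs by its collar; origin at the centre of its underside. It may change places with the scriber rack.
- gauge: Plunger gauge, about 250 g, upright in the stand. Origin on its axis at the underside of the collar (30 mm across, 6 mm thick); above the collar a square aluminium head 22 x 22 mm, 6 to 50 mm above the origin, sides along the gauge's x and y axes; below it a barrel 16 mm across, 30 mm long; z points up the axis.
- plunger (a joint): How far the gauge's sprung foot is pushed in, 0 (out) to 0.012 m (fully in, then rigid). The spring needs 1.2 N to start, 3 N at half (0.006) and 4.8 N fully in.
- foot: Round steel foot of the plunger, 10 mm across; origin at the centre of its underside, 50 mm below the gauge's origin when the plunger is out.
- rack: Wooden block fixed to the bench, 56 x 56 x 50 mm with three round handles standing in it up to 95 mm above the bench; not needed, leave alone.
- padlock: Bystander, leave alone: brass padlock lying flat, 45 x 50 x 22 mm with a steel shackle; origin at the centre of its underside.
- brush: Bystander, leave alone: small hand brush, 160 mm long, lying; origin at the centre of its underside.
- wrench: Bystander, leave alone: steel wrench, 150 mm long, lying; origin at the centre of its underside.
- oil: Bystander, leave alone: small bottle 44 mm across, 110 mm tall; origin at the centre of its underside.
- cylinder: Bystander, leave alone: brass lock cylinder 60 mm long, 35 mm tall; origin at the centre of its underside.
- jar: Bystander, leave alone: glass jar 60 mm across, 70 mm tall; origin at the centre of its underside.

How it is judged:
By the outcome, as a careful person would: the job done as asked, in the order asked, and still so for the second after the job is handed in, while the arm keeps its last pose, push and grip.
It also fails if it takes over 64 s, if anything falls off the work surface, if the arm or the gripper's body presses on something with over 40 N, if the wrist force passes 120 N, or if a joint passes its speed limit or range.

ROBOT

A 7-joint arm with a two-finger parallel gripper is mounted at the origin on the work surface. World frame = base frame: x ahead of the robot, y to its left, z up, the work surface at z = 0. Lengths are in m, angles in rad, forces in N, time in s.
With the tool pointing down it reaches from about 0.4 to 0.85 m from the base axis. Payload 10.4 kg.
Tool frame: the origin (TCP) lies midway between the tips of the shut fingers; the grasp point (between the pads) lies 19 mm behind it; z points along the fingers, x is the direction in which the jaws open and shut, and the axes are right-handed (so a half turn about z gives the same grasp; the last joint's range is limited). The gripper opens to 85 mm and grips with 20 to 120 N. Pads are 22 mm wide; open, the fingers measure 114 mm over their backs; the gripper's body (76 mm by 85 mm) begins 54 mm behind the grasp point. The pads swing forward as they close: fully open they stand 13 mm farther back than shut.
Start: joints at [-1.327, 0.332, -0.065, 1.46, 0.022, 1.35, -0.088], TCP at [0.165, 0.603, 0.231] pointing down, gripper open.
Joint ranges: [-2.6, 2.6], [-0.5, 2.12], [-1.47, 1.34], [0.16, 2.42], [-1.27, 4.41], [0.06, 2.06], [-2.6, 2.6]. Speed limits (rad/s): [2.22, 2.22, 2.79, 2.79, 3.14, 3.14, 3.14].

INTERFACE

Orientations are given as a unit quaternion [x, y, z, w].
In Python, from workcell import telemetry, eyes, order gives the robot as it stands.
- The arm moves only by the tool servo_tool, never from a script. Its argument "deltas" is a list of rows, each a list of 3 entries, a list of its own where there are three numbers: the shift along the tool's x, y, z in cm, then the turn about the tool's z in rad, then the finger opening in cm, from 0 to 8.54. A call has 1 to 12 rows; each row shifts and turns the pose as measured when the row begins, along the tool's axes as they then stand; what a row does not reach is not made up. A row lasts 1/12 s, in which the tool goes at most 41.7 mm and 7.16 degrees, less where a joint would pass 70% of its speed; a pose out of reach is approached as far as the arm can. A call is refused whole if a number of a shift passes 4.17 or a number of a turn 0.125, either way. A call with a gripper value outside its range is refused whole. The fingers move at their own pace and stop on an object; "force" is the grip in N (left out, the last holds). Time passes only in rows, so rows that do not move let the fingers close. It gives the time, the measured TCP pose, the force and the opening at its end, in the units of the state.
- telemetry.get_obs(): the state, without advancing time (a new reading comes with each control period).
- eyes.camera(name): name is "scene" or "top" or "wrist"; returns (picture, depth): 400x640x3 uint8, blue, green, red; 400x640 float32, m along the optical axis (not along the pixel's ray), 0 where there is no reading.
- eyes.calibration(name): a dict with "fx", "fy", "cx", "cy" (pixels), "distortion" ([k1, k2, p1, p2, k3] as OpenCV has them; the pictures are not rectified), "rvec" (rotation vector, rad) and "tvec" (3), from world to camera coordinates, as OpenCV has them. Camera axes: x right, y down, z forward; pixel columns grow to the right and rows downward; lengths in m; the calibration is good to about 2 mm. A picture is of the moment at which its call begins: read the wrist's pose just before it. calibration takes no time and is no camera call; for the wrist camera it gives the pose at the moment of the call.
- order.hand_in(): hands the job in, once; it reports no verdict.
The state is a dict: "clock": time; "joint_pos": joint angles; "joint_velocities": joint speeds; "tau": joint torques, N m; "position": TCP position; "ee_rot": TCP orientation; "ft_force": force on the tool from outside, world axes, zero at the start; "torque": the same for the moment, N m; "grip_width": opening from 0.0 (shut) to 1.0 (fully open).
Only numpy, scipy, OpenCV 4.12 (cv2) and the standard library are available. Lean on these libraries where they do the work, as an engineer would, in place of code of your own. Each camera call takes 0.05 s, during which the arm holds its last target. There are 200 camera calls.

## Working session

There is one attempt and no reset: what is moved stays moved. The work goes in short steps, Python scripts to look and compute and a tool call to move; the robot and the scene stay as the last step left them, time stands still between calls to the robot, and variables do not carry over. Pictures are saved under pics/ and viewed, about 8 in all and at most 12, crops included, and the job is handed in when it is done.

Besides the shell and the picture viewer there is one more tool, called after ">>>" as a command line: name --argument value ..., lists and objects as JSON in quotes. servo_tool: Moves the arm, as the interface text tells. Its arguments: {"type":"object","properties":{"deltas":{"type":"array"},"force":{"type":"number"}},"required":["deltas"]}

```bash
ls; mkdir -p pics; cat > h.py <<'E'
import numpy as np, cv2
from workcell import telemetry, eyes, order
from scipy.spatial.transform import Rotation as R
def cal(n):
    c=eyes.calibration(n); K=np.array([[c['fx'],0,c['cx']],[0,c['fy'],c['cy']],[0,0,1.]])
    return K,np.array(c['distortion'],float),np.array(c['rvec'],float).reshape(3,1),np.array(c['tvec'],float).reshape(3,1)
def rays(C,uv):
    K,d,r,t=C; M=cv2.Rodrigues(r)[0]
    p=cv2.undistortPoints(np.array(uv,float).reshape(-1,1,2),K,d).reshape(-1,2)
    return (-M.T@t).ravel(), np.c_[p,np.ones(len(p))]@M
def onz(C,uv,z):
    o,D=rays(C,uv); return o+D*((z-o[2])/D[:,2])[:,None]
def proj(C,P):
    return cv2.projectPoints(np.array(P,float).reshape(-1,1,3),C[2],C[3],C[0],C[1])[0].reshape(-1,2)
def cloud(C,dep):
    v,u=np.mgrid[:dep.shape[0],:dep.shape[1]]
    o,D=rays(C,np.c_[u.ravel(),v.ravel()])
    return (o+D*dep.ravel()[:,None]).reshape(dep.shape+(3,))
def shot(n,f=None):
    C=cal(n); im,d=eyes.camera(n)
    if f: cv2.imwrite('pics/'+f,im); np.savez('pics/'+f+'.npz',im=im,d=d,K=C[0],D=C[1],r=C[2],t=C[3])
    return C,im,d
def load(f):
    z=np.load('pics/'+f+'.npz'); return (z['K'],z['D'],z['r'],z['t']),z['im'],z['d']
E
python3 - <<'E'
from h import *
print(telemetry.get_obs())
for n in('scene','top'):
    C,im,d=shot(n,n+'0.png'); M=cv2.Rodrigues(C[2])[0]; print(n,(-M.T@C[3]).ravel(),M[2],C[0][0,0])
E
```

```text
pics
{'clock': 0.0, 'joint_pos': array([-1.32663069,  0.33289596, -0.06472077,  1.46098818,  0.02158734,
        1.3498853 , -0.08845745]), 'joint_velocities': array([ 0.00031432,  0.00043288, -0.00096064, -0.00090826,  0.00126998,
       -0.00155504,  0.0002491 ]), 'tau': array([-3.88189401e-04, -6.25466037e+01,  4.88260039e-02, -3.91587317e+01,
        1.61741814e-02,  1.02395355e-02, -4.39923213e-06]), 'position': array([0.16464436, 0.60251595, 0.23047856]), 'ee_rot': array([ 7.94837616e-01,  6.06821733e-01, -5.73262932e-04,  4.69297017e-04]), 'ft_force': array([ 0.00476936,  0.33835739, -0.60230105]), 'torque': array([-0.02133811, -0.02809072, -0.01798883]), 'grip_width': 1.001207439227022}
scene [1.15422904 0.63316096 0.65030325] [-0.56154787 -0.62498402 -0.54227204] 389.1550045311237
top [ 0.47717688 -0.04283036  1.41398429] [ 0.06609466  0.02231971 -0.9975637 ] 416.38736292909596
```

View pics/top0.png

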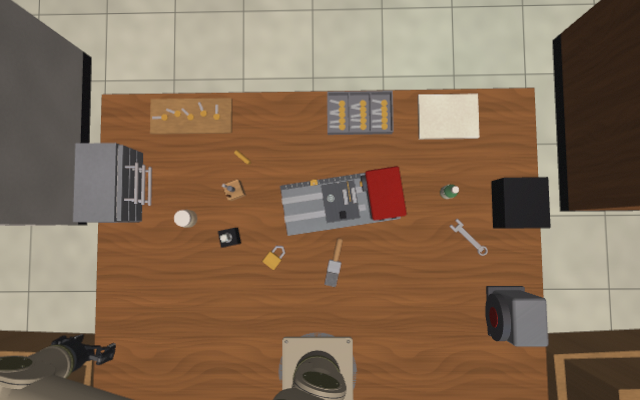

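View pics/scene0.png

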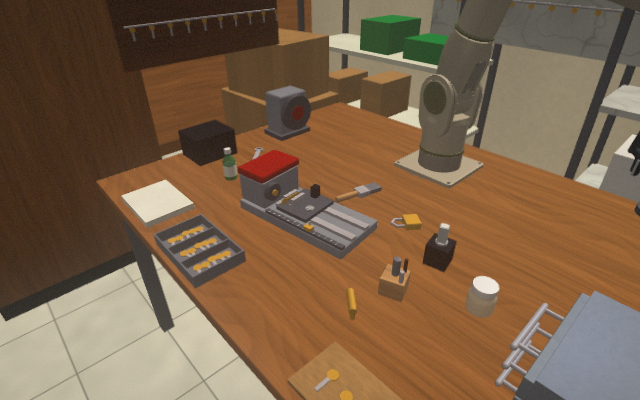

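The top view shows the machine around (345,200), with its red cover at (386,193), the black grip at (342,214), the brass index at (314,182), and the stand with the gauge at (229,238). Next I'll measure these roughly.

```bash
python3 - <<'E'
from h import *
C,im,d=load('top0.png')
b,g,r=[im[...,i].astype(int) for i in range(3)]
m=((r>110)&(g<50)&(b<50)).astype(np.uint8); m[:150]=0;m[240:]=0;m[:,:350]=0;m[:,420:]=0
cs=max(cv2.findContours(m,0,2)[0],key=cv2.contourArea)
P=onz(C,cs.reshape(-1,2),0.137)[:,:2].astype(np.float32); rc=cv2.minAreaRect(P); print('red',rc)
X=cloud(C,d)
for n,uv,z in [('grip',(342,214),.087),('pad',(331,198),.056),('index',(314,182),.05),('stand',(229,238),.06),('gaugehead',(224,238),.1)]:
    print(n,onz(C,[uv],z)[0].round(3),X[uv[1],uv[0]].round(3))
# wrist cam in tool frame
o=telemetry.get_obs();Cw=cal('wrist');M=cv2.Rodrigues(Cw[2])[0];T=R.from_quat(o['ee_rot']).as_matrix()
print('cam in tool',T.T@((-M.T@Cw[3]).ravel()-o['position']),'\naxes',(M@T).round(3),Cw[0][0,0],Cw[0][:2,2])
print('tool axes',T.round(3))
# zoom crop
cr=cv2.resize(im[150:260,200:420],None,fx=3.6,fy=3.6,interpolation=cv2.INTER_CUBIC);cv2.imwrite('pics/crop0.png',cr)
E
```

```text
red ((0.5786445736885071, -0.21902529895305634), (0.15246985852718353, 0.10198914259672165), 8.177680969238281)
grip [ 0.517 -0.086  0.087] [ 0.517 -0.086  0.088]
pad [ 0.571 -0.052  0.056] [ 0.57  -0.052  0.06 ]
index [0.624 0.004 0.05 ] [0.624 0.004 0.05 ]
stand [0.443 0.282 0.06 ] [0.444 0.277 0.078]
gaugehead [0.444 0.288 0.1  ] [0.445 0.284 0.115]
cam in tool [-0.00023879 -0.08180118 -0.14324592] 
axes [[ 1.     0.001  0.   ]
 [-0.001  0.949 -0.316]
 [-0.     0.316  0.949]] 336.55261995505134 [317.42593783 203.44863009]
tool axes [[ 0.264  0.965 -0.   ]
 [ 0.965 -0.264 -0.001]
 [-0.001  0.    -1.   ]]
```

View pics/crop0.png

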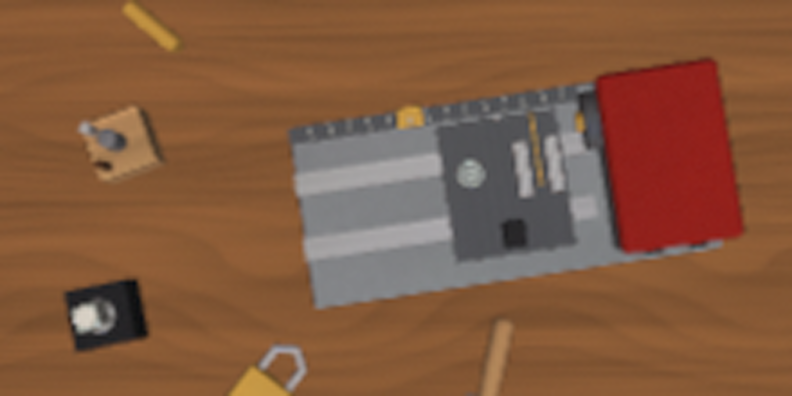

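The crop confirms the layout: the machine is yawed about +0.143 rad, the index sits at crop (411,117) on the back rail, and the rack and stand are at left. I'll go above the machine for a close look, with the jaw axis along the machine's y.

>>> servo_tool --deltas '[[[0, 3, 0], -0.12, 5], [[0, 4, 0], -0.12, 5], [[0, 4, 0], -0.12, 5], [[0, 4, 0], -0.05, 5], [[-1, 4, 0], 0, 5], [[-3, 4, 0], 0, 5], [[-4, 3, 0], 0, 5], [[-4, 3, 0], 0, 5], [[-4, 3, 0], 0, 5], [[-4, 2, 0], 0, 5], [[-4, 0, 0], 0, 5], [[-4, 0, 0], 0, 5]]' --force 40

```text
clock: 1.1
position: [0.5195, 0.3727, 0.2206]
ee_rot: [0.642, 0.767, -0.007, -0.002]
ft_force: [-0.0, 0.1, -0.3]
grip_width: 0.586
```

```bash
cat >> h.py <<'E'
YAW=0.1427
def togo(p,yaw=YAW):
    "shift (cm, tool axes) and turn to put TCP at p with tool x along machine y (yaw+90deg)"
    o=telemetry.get_obs();T=R.from_quat(o['ee_rot']).as_matrix()
    a=np.arctan2(T[1,0],T[0,0]);w=yaw+np.pi/2-a;w=(w+np.pi/2)%np.pi-np.pi/2
    print('t',round(o['clock'],2),'pos',o['position'].round(4),'F',o['ft_force'].round(2),'open',round(o['grip_width']*8.54,2),'tilt',T[:,2].round(4))
    print('shift cm',(T.T@(np.array(p)-o['position'])*100).round(2),'turn',round(-w,4))
E
python3 -c "
from h import *
togo([.53,-.04,.17])"
```

```text
t 1.1 pos [0.5195 0.3727 0.2206] F [-0.02  0.07 -0.31] open 5.0 tilt [-0.0124 -0.0083 -0.9999]
shift cm [-40.78  -6.17   5.39] turn 0.0344
```

>>> servo_tool --deltas '[[[-4, -0.5, 0.2], 0.02, 5], [[-4, -0.5, 0.4], 0, 5], [[-4, -0.5, 0.4], 0, 5], [[-4, -0.5, 0.4], 0, 5], [[-4, -0.5, 0.4], 0, 5], [[-4, -0.5, 0.4], 0, 5], [[-4, -0.5, 0.4], 0, 5], [[-4, -0.5, 0.4], 0, 5], [[-4, -0.5, 0.4], 0, 5], [[-4, -0.5, 0.4], 0, 5], [[-4, -0.5, 0.4], 0, 5], [[0, 0, 0], 0, 5]]'

```text
clock: 2.1
position: [0.5277, -0.0923, 0.1785]
ee_rot: [0.655, 0.756, -0.01, -0.002]
ft_force: [-0.7, -0.6, -0.1]
grip_width: 0.584
```

```bash
python3 -c "
from h import *
togo([.53,-.04,.17])"
```

```text
t 2.1 pos [ 0.5277 -0.0923  0.1785] F [-0.72 -0.56 -0.12] open 4.98 tilt [-0.0167 -0.0122 -0.9998]
shift cm [5.15 0.99 0.78] turn 0.0005
```

>>> servo_tool --deltas '[[[2, 0.4, 0.3], 0, 5], [[2, 0.4, 0.3], 0, 5], [[1, 0.1, 0.1], 0, 5], [[0, 0, 0], 0, 5], [[0, 0, 0], 0, 5]]'

```text
clock: 2.52
position: [0.5279, -0.0453, 0.1692]
ee_rot: [0.658, 0.753, -0.012, -0.003]
ft_force: [-0.1, -0.4, 0.7]
grip_width: 0.59
```

```bash
python3 -c "
from h import *
togo([.53,-.04,.17])
shot('wrist','w1.png')"
```

```text
t 2.52 pos [ 0.5279 -0.0453  0.1692] F [-0.09 -0.45  0.71] open 5.04 tilt [-0.0198 -0.0137 -0.9997]
shift cm [ 0.49  0.28 -0.09] turn -0.0093
```

View pics/w1.png

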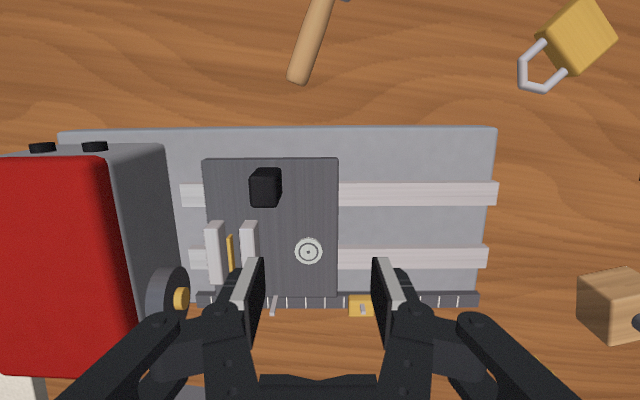

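The wrist view is clear: grip (265,187), pad centre (308,251), carriage pointer about (273,305), index block (361,306). I'll zoom on the pointers.

```bash
python3 -c "
from h import *
C,im,d=load('w1.png')
c=cv2.resize(im[280:325,250:385],None,fx=5.8,fy=5.8,interpolation=cv2.INTER_CUBIC);cv2.imwrite('pics/c1.png',c)
print(onz(C,[(265,187)],.087),onz(C,[(308,251)],.056))
X=cloud(C,d);print((X[285:322:1,262:284:2,2]*1000).astype(int));print((X[292:322:2,350:374:2,2]*1000).astype(int))"
```

```text
[[ 0.51270946 -0.08524482  0.087     ]] [[ 0.57178271 -0.04876744  0.056     ]]
[[179 175  52  52  53  52  51  52  52  52  52]
 [181 314  52  52  51  52  52  52  52  52  52]
 [180 175  51  52  52  52  52  53  53  52  52]
 [180 175  52  52  53  52  52  53  53  53  52]
 [181 175  53  53  53  53  52  52  51  52  53]
 [181 176  51  51  50  51  52  52  52  52  52]
 [181 175  52  52  52  51  52  52  52  52  52]
 [181 175  53  52  53  53  52  51  53  52  52]
 [181 176  52  52  53  53  51  52  53  52  53]
 [180 177  52  52  53  51  52  52  52  52  52]
 [182 177  52  51  52  52  52  53  53  52  53]
 [182 176  51  52  53  53  53  53  52  52  52]
 [181 177  51  53  52  51  55  55  51  52  51]
 [182 177  37  39  38  38  56  56  38  38  37]
 [182  38  39  39  38  39  58  58  39  37  39]
 [182  38  38  38  40  59  61  59  39  38  38]
 [183  37  37  39  37  63  63  60  39  39  38]
 [182  38  38  37  38  63  62  62  39  38  38]
 [182  39  37  39  38  65  65  62  38  38  38]
 [183  39  38  37  38  69  67  62  38  38  37]
 [183  38  38  38  39  69  69  64  39  38  38]
 [183  37  38  38  38  71  69  38
[... 785 characters left out ...]
 36  34  34  35  35  35  36  35 178]
 [ 41  42  41  40  41  41 314  41  41  42  42 178]
 [ 44  45  44  46  45  46  45  47  45  45  45 180]
 [ 48  47  49  47  50  47  48  49  49  49  50 178]
 [ 50  50  51  50  50  49  50  50  50  49  50 178]
 [ 51  49  50  50  50  52  53  51  50  51  49  50]
 [ 50  49  50  49  50  54  56  56  49  50  51  50]
 [ 50  50  50  49  50  55  59  58  49  50  49  49]
 [ 50  49  49  50  50  49  61  60  50  50  50  49]
 [ 51  49  50  51  50  51  63  62  49  49  50  52]
 [ 49  50  50  49  49  50  50  50  50  50  50  50]
 [ 50  50  49  49  50  49  49  49  50  49  48  50]
 [  1   1   1   1   0   0   0   0   0   0   0   0]
 [  0   1   1   1   0   1   0   0   0   0   0   0]]
```

View pics/c1.png

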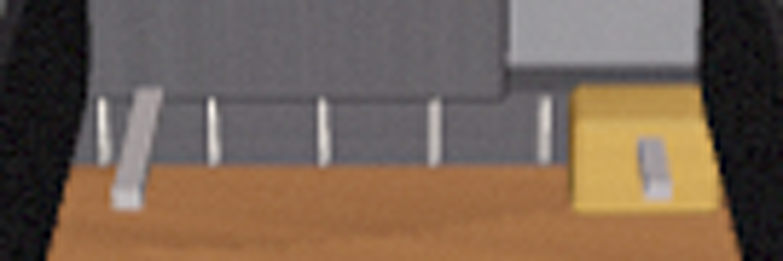

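```bash
cat >> h.py <<'E'
def meas(C,im,d,yaw=YAW,uc=None,ui=None):
    X=cloud(C,d); e=np.array([[np.cos(yaw),np.sin(yaw)],[-np.sin(yaw),np.cos(yaw)]])
    Q=X[...,:2]@e.T; z=X[...,2]; out={}
    for n,u,lo,hi in(('car',uc,.056,.082),('idx',ui,.054,.066)):
        if u is None: continue
        m=np.zeros(z.shape,bool); m[u[1]:u[3],u[0]:u[2]]=1; m&=(z>lo)&(z<hi)
        q=Q[m]; out[n]=(q[:,0].mean(),(np.percentile(q[:,1],3)+np.percentile(q[:,1],97))/2,q[:,1].mean(),m.sum(),np.ptp(q[:,1]))
        print(n,np.round(out[n],4))
    return out
E
python3 - <<'E'
from h import *
C,im,d=load('w1.png');X=cloud(C,d);z=X[...,2]
us=[];vs=[]
for u in list(range(180,480,4)):
    v=np.argmax((z[100:200,u]>.026)&(z[100:200,u]<.034))+100; us.append(u);vs.append(v-.5)
P=onz(C,np.c_[us,vs],.030)[:,:2]
l=cv2.fitLine(P.astype(np.float32),cv2.DIST_HUBER,0,.01,.01).ravel();print(l,'yaw',np.arctan(-l[0]/l[1]))
us=[];vs=[]
for u in range(210,333,3):
    v=np.argmax((z[140:200,u]>.048)&(z[140:200,u]<.056))+140; us.append(u);vs.append(v-.5)
P=onz(C,np.c_[us,vs],.052)[:,:2]
l=cv2.fitLine(P.astype(np.float32),cv2.DIST_HUBER,0,.01,.01).ravel();print(l,'yaw',np.arctan(-l[0]/l[1]))
for y in(.13,.1427,.155): meas(C,im,d,y,(264,290,286,318),(350,302,372,322))
# grip top from depth
m=(z>.082)&(z<.092);m[:150]=0;m[215:]=0;m[:,:240]=0;m[:,290:]=0
print('grip',cv2.minAreaRect(X[m][:,:2].astype(np.float32)),X[m].mean(0),m.sum())
m=(z>.0545)&(z<.058);m[:225]=0;m[275:]=0;m[:,:290]=0;m[:,330:]=0
print('pad',cv2.minEnclosingCircle(X[m][:,:2].astype(np.float32)),X[m].mean(0),m.sum())
E
```

```text
[ 0.13895306 -0.990299    0.46801424 -0.03077095] yaw 0.13940415
[ 0.14268902 -0.98976755  0.49913588 -0.09276977] yaw 0.14317772
car [ 6.060e-01 -1.521e-01 -1.519e-01  1.000e+02  4.400e-03]
idx [ 6.149e-01 -7.440e-02 -7.450e-02  4.400e+01  4.200e-03]
car [ 6.040e-01 -1.598e-01 -1.596e-01  1.000e+02  4.400e-03]
idx [ 6.139e-01 -8.220e-02 -8.230e-02  4.400e+01  4.100e-03]
car [ 6.020e-01 -1.672e-01 -1.670e-01  1.000e+02  4.300e-03]
idx [ 6.129e-01 -8.980e-02 -8.990e-02  4.400e+01  4.100e-03]
grip ((0.5163659453392029, -0.086870476603508), (0.023769628256559372, 0.020180370658636093), 7.523997783660889) [ 0.51556742 -0.08641816  0.08701546] 935
pad ((0.5741745233535767, -0.04913947358727455), 0.014484725892543793) [ 0.5712791  -0.04868992  0.05668043] 558
```

The slide needed is 77.5 mm along +y, with the yaw about 0.142. Next I go to the grip.

```bash
python3 -c "
from h import *
togo([.516,-.0867,.062],.142)"
```

```text
t 2.57 pos [ 0.5279 -0.0452  0.1693] F [0.3  0.84 0.55] open 4.98 tilt [-0.0197 -0.0136 -0.9997]
shift cm [-3.84 -1.51 10.8 ] turn -0.0087
```

>>> servo_tool --deltas '[[[-2, -0.8, 0], -0.009, 5], [[-1.8, -0.7, 0], 0, 5], [[0, 0, 2], 0, 5], [[0, 0, 2], 0, 5], [[0, 0, 1.5], 0, 5], [[0, 0, 0], 0, 5]]'

```text
clock: 3.07
position: [0.518, -0.0914, 0.1157]
ee_rot: [0.655, 0.755, -0.011, -0.001]
ft_force: [-0.6, 0.1, 0.9]
grip_width: 0.587
```

```bash
python3 -c "
from h import *
togo([.516,-.0867,.062],.142)"
```

```text
t 3.07 pos [ 0.518  -0.0914  0.1157] F [-0.61  0.12  0.85] open 5.02 tilt [-0.0148 -0.015  -0.9998]
shift cm [ 0.56 -0.04  5.36] turn -0.0002
```

>>> servo_tool --deltas '[[[0.5, 0, 1], 0, 5], [[0, 0, 1.5], 0, 5], [[0, 0, 1.5], 0, 5], [[0, 0, 1], 0, 5], [[0, 0, 0.3], 0, 5], [[0, 0, 0], 0, 5]]'

```text
clock: 3.57
position: [0.5183, -0.0873, 0.0627]
ee_rot: [0.655, 0.755, -0.009, 0.001]
ft_force: [-0.0, -0.2, 0.3]
grip_width: 0.58
```

```bash
python3 -c "
from h import *
togo([.516,-.0867,.062],.142)"
```

```text
t 3.57 pos [ 0.5183 -0.0873  0.0627] F [-0.   -0.23  0.25] open 4.96 tilt [-0.0107 -0.0153 -0.9998]
shift cm [ 0.1  -0.22  0.07] turn -0.0008
```

>>> servo_tool --deltas '[[[0.1, -0.1, 0], 0, 3], [[0, 0, 0], 0, 1.5], [[0, 0, 0], 0, 1.5], [[0, 0, 0], 0, 1.5], [[0, 0, 0], 0, 1.5], [[0, 0, 0], 0, 1.5]]' --force 30

```text
clock: 4.07
position: [0.5179, -0.0863, 0.0642]
ee_rot: [0.656, 0.755, -0.009, 0.002]
ft_force: [0.7, -0.4, -5.8]
grip_width: 0.226
```

```bash
python3 -c "
from h import *
togo([.516,-.0867,.062],.142)
C,im,d=shot('top','top1.png')
X=cloud(C,d);z=X[...,2]
C,im,d=shot('wrist','w2.png');X=cloud(C,d);print((X[330:400:8,240:380:8,2]*1000).astype(int))"
```

```text
t 4.07 pos [ 0.5179 -0.0863  0.0642] F [ 0.68 -0.37 -5.82] open 1.93 tilt [-0.0086 -0.0152 -0.9998]
shift cm [-0.01 -0.19  0.22] turn -0.0011
[[117 122 121 123 123 122 102  66  52  52  52  52  53 101 120 121 121 121]
 [132 131 131 131 132 131 102  69  52  53  52  52  51 100 121 132 131 131]
 [135 135 135 134 134 134  74  69  53  52  52  53  52  53 124 134 134 135]
 [139 138 137 138 137 139  74  70  52  52  52  53  53  52 127 137 137 137]
 [140 140 140 141 140 140  74  72  52  52  52  52  53  53 129 140 140 140]
 [144 143 142 143 143 142  75  72  53  51  51  52  52  52 130 142 142 142]
 [146 146 146 145 145 145 139 138 139  52  52  51 138 139 138 145 146 145]
 [147 147 147 148 148 147 142 142 143 142 142 141 142 141 142 147 148 147]
 [150 149 150 149 150 150 145 143 144 145 144 144 144 144 145 151 150 150]]
```

>>> servo_tool --deltas '[[[0.6, 0, 0], 0, 1.5], [[1, 0, 0], 0, 1.5], [[1, 0, 0], 0, 1.5], [[1, 0, 0], 0, 1.5], [[1, 0, 0], 0, 1.5], [[1, 0, 0], 0, 1.5], [[1, 0, 0], 0, 1.5], [[0.5, 0, 0], 0, 1.5], [[0, 0, 0], 0, 1.5], [[0, 0, 0], 0, 1.5]]'

```text
clock: 5.0
position: [0.5068, -0.0083, 0.0642]
ee_rot: [0.655, 0.756, -0.009, 0.002]
ft_force: [1.3, -2.1, -3.9]
grip_width: 0.228
```

```bash
python3 -c "
from h import *
togo([.5179-.1415*.0775,-.0863+.99*.0775,.0642],.142)"
```

```text
t 5.0 pos [ 0.5068 -0.0083  0.0642] F [ 1.27 -2.11 -3.88] open 1.95 tilt [-0.0081 -0.0158 -0.9998]
shift cm [-0.13 -0.    0.  ] turn 0.0007
```

>>> servo_tool --deltas '[[[-0.13, 0, 0], 0, 1.5], [[0, 0, 0], 0, 1.5]]'

```text
clock: 5.17
position: [0.5069, -0.0091, 0.0642]
ee_rot: [0.655, 0.756, -0.008, 0.002]
ft_force: [0.3, -1.4, -2.0]
grip_width: 0.231
```

```bash
python3 -c "
from h import *
togo([.5179-.1415*.0775,-.0863+.99*.0775,.0642],.142)"
```

```text
t 5.17 pos [ 0.5069 -0.0091  0.0642] F [ 0.29 -1.41 -1.97] open 1.97 tilt [-0.0083 -0.0148 -0.9999]
shift cm [-0.05 -0.01  0.  ] turn 0.0006
```

>>> servo_tool --deltas '[[[-0.07, 0, 0], 0, 1.5], [[-0.02, 0, 0], 0, 1.5], [[0, 0, 0], 0, 1.5]]'

```text
clock: 5.42
position: [0.507, -0.0099, 0.0642]
ee_rot: [0.655, 0.755, -0.008, 0.001]
ft_force: [-1.0, 1.0, -1.5]
grip_width: 0.23
```

```bash
python3 -c "
from h import *
togo([.5179-.1415*.0775,-.0863+.99*.0775,.0642],.142)"
```

```text
t 5.42 pos [ 0.507  -0.0099  0.0642] F [-1.02  1.01 -1.52] open 1.96 tilt [-0.0087 -0.0136 -0.9999]
shift cm [ 0.04 -0.   -0.  ] turn -0.0003
```

>>> servo_tool --deltas '[[[0, 0, 0], 0, 5], [[0, 0, 0], 0, 5], [[0, 0, 0], 0, 5], [[0, 0, 0], 0, 5], [[0, 0, -1.5], 0, 5], [[0, 0, -3], 0, 5], [[0, 0, -3], 0, 5], [[0, 0, -3], 0, 5], [[0, 0, -1], 0, 5], [[0, 0, 0], 0, 5]]'

```text
clock: 6.25
position: [0.5079, -0.011, 0.1839]
ee_rot: [0.656, 0.755, -0.009, 0.002]
ft_force: [0.3, -1.1, -0.1]
grip_width: 0.588
```

```bash
python3 - <<'E'
from h import *
togo([.507,-.0095,.165],.142)
C,im,d=shot('wrist','w3.png');X=cloud(C,d);z=X[...,2]
# predicted pixels
e=np.array([[np.cos(.142),np.sin(.142)],[-np.sin(.142),np.cos(.142)]])
w=lambda q:e.T@np.array(q)
print(proj(C,[[*w((.604,-.0820)),.07],[*w((.614,-.0817)),.06]]))
q=proj(C,[[*w((.609,-.0820)),.065]])[0].astype(int)
c=cv2.resize(im[q[1]-40:q[1]+40,q[0]-50:q[0]+50],None,fx=7,fy=7,interpolation=cv2.INTER_CUBIC);cv2.imwrite('pics/c3.png',c);print(q)
print((z[q[1]-24:q[1]+24:2,q[0]-20:q[0]+20:2]*1000).astype(int))
E
```

```text
t 6.25 pos [ 0.5079 -0.011   0.1839] F [ 0.28 -1.07 -0.11] open 5.03 tilt [-0.009  -0.0172 -0.9998]
shift cm [ 0.19 -0.05  1.88] turn -0.0021
[[320.78116612 309.58905451]
 [321.16352087 312.21953399]]
[320 310]
[[ 73  74  74  74  72  53  53  52  52  52  52  52  52  52  51  53  52  53
   52  52]
 [ 74  74  73  74  73  53  52  51  52  51  52  52  53  52  52  52  53  52
   53  51]
 [ 52  53  52  51  53  51  53  52  52  52  53  53  52  52  53  53  52  52
   52  52]
 [ 52  53  52  51  53  52  52  52  52  53  52  52  51  51  53  51  53  51
   52  52]
 [ 52  51  53  51  52  54  52  51  52  52  53  52  52  51  51  52  53  52
   52  53]
 [ 52  52  52  52  52  52  52  52  52  52  52  52  51  51  51  53  52  53
   53  52]
 [ 53  52  53  52  53  52  52  53  51  52  52  53  52  52  53  52  53  52
   52  54]
 [ 52  52  52  51  51  52  51  51  52  52  55  55  52  52  52  52  51  51
   52  52]
 [ 38  38  38  38  37  46  46  46  47  47  58  58  45  46  47  47  46  38
   38  38]
 [ 38  38  39  38  38  51  50  49  49  50  62  61  49  49  50  49  49  39
   38  38]
 [ 38  39  38  39  38  51  50  50  51  
[... 451 characters left out ...]
  49   0
    0   1]
 [  1   0   0   0   0   0  50  49  50  50  50  50  48  50  50  51  49   0
    0   1]
 [  0   0   0   0   0   0   0   1   0   0   1   0   0   1  -1   0   0   0
    0   0]
 [  0   0   0   0   0   0   1   0   0   0   1   1 328   0   0   0   2   0
    0   0]
 [  0   0   0   0   0   0   1   0   0   0   1   1   0   0   1   0   0   0
    0   1]
 [  0   0   0   0   0   0   0   0   1   0   0   0   0   0   0   1   0   0
    1   0]
 [  0   0   1   0   0   1   1   0   1   1   0   0   0   1   0   0   1   0
    0   0]
 [  0   0   1   0   0   0   0   0   1   0   0   0   0   1   1   0   0   0
    0  -1]
 [  0   0   0   0   0   0   1   0   1   0   0   1   0   0   0   0   0   0
    0   0]]
```

View pics/c3.png

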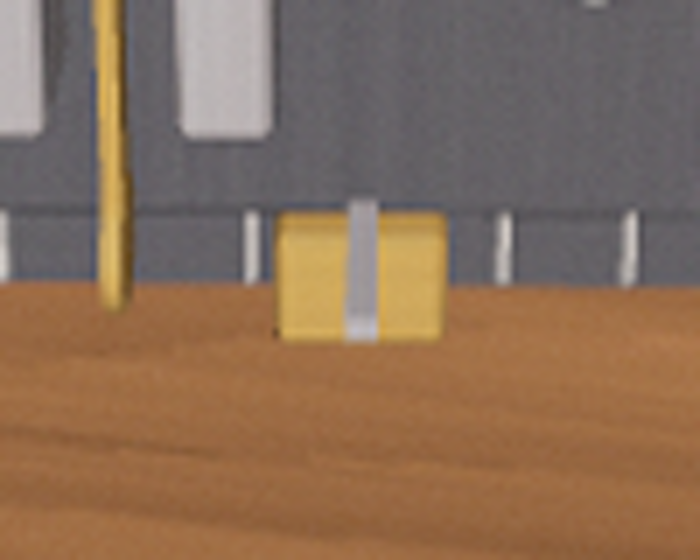

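The index pointer is hidden right behind the carriage pointer: blade centre at crop x 362, block centre 360. A quick numeric check comes next, then on to the gauge.

```bash
python3 - <<'E'
from h import *
C,im,d=load('w3.png')
a=meas(C,im,d,.142,(305,295,340,330))
C1,im1,d1=load('w1.png');b=meas(C1,im1,d1,.142,None,(350,302,372,322))
X=cloud(C,d);z=X[...,2];e=np.array([-np.sin(.142),np.cos(.142)])
m=(z>.0465)&(z<.0535);m[:300]=0;m[327:]=0;m[:,:305]=0;m[:,337:]=0
q=X[m][:,:2]@e;print('block y',q.min(),q.max(),(q.min()+q.max())/2)
# index block left edge in w1
X1=cloud(C1,d1);z1=X1[...,2];m1=(z1>.0475)&(z1<.0525);m1[:303]=0;m1[318:]=0;m1[:,:340]=0;m1[:,372:]=0
q1=X1[m1][:,:2]@e;print('w1 block left edge',q1.min(), 'ptr-left',b['idx'][1]-q1.min())
X=cloud(C,d)
m=(z>.082)&(z<.092);m[:260]=0;m[:,:250]=0;m[:,400:]=0
C,im,d=load('top0.png');X=cloud(C,d);z=X[...,2]
w=(slice(220,255),slice(205,250))
h=z[w]>.095; print('head',X[w][h].mean(0),h.sum()); 
t=(z[w]>.055)&(z[w]<.065); print('stand',cv2.minAreaRect(X[w][t][:,:2].astype(np.float32)))
E
```

```text
car [ 6.044e-01 -8.190e-02 -8.160e-02  7.400e+01  3.800e-03]
idx [ 6.14e-01 -8.18e-02 -8.19e-02  4.40e+01  4.10e-03]
block y -0.09708536455008175 -0.06765736192399567 -0.08237136323703871
w1 block left edge -0.0939228522972812 ptr-left 0.012105944071244906
head [0.44898267 0.24709973 0.26772597] 66
stand ((0.44477400183677673, 0.2887667417526245), (0.05574994534254074, 0.056914858520030975), 11.434080123901367)
```

Aligned within about 0.2 mm: carriage pointer −81.9 mm, index pointer −81.8 mm. Now the gauge.

>>> servo_tool --deltas '[[[1, 0, -1.5], 0, 6], [[3, 0, -1.5], 0, 6], [[4, 0, -1], 0, 6], [[4, 0, 0], 0, 6], [[4, 0, 0], 0, 6], [[4, 0, 0], 0, 6], [[4, -0.3, 0], 0, 6], [[3, -0.3, 0], 0, 6], [[1, 0, 0], 0, 6], [[0, 0, 0], 0, 6]]'

```text
clock: 7.13
position: [0.4574, 0.2738, 0.2038]
ee_rot: [0.659, 0.752, -0.017, -0.001]
ft_force: [-0.6, -0.2, -0.1]
grip_width: 0.702
```

```bash
python3 - <<'E'
from h import *
togo([.445,.283,.21],.142)
C,im,d=shot('wrist','w4.png')
X=cloud(C,d);z=X[...,2]
q=proj(C,[[.445,.285,.1]])[0];print(q)
E
```

```text
t 7.13 pos [0.4574 0.2738 0.2038] F [-0.56 -0.16 -0.14] open 6.0 tilt [-0.0251 -0.0242 -0.9994]
shift cm [ 1.07 -1.12 -0.61] turn -0.0095
[337.06088221 193.19615249]
```

View pics/w4.png

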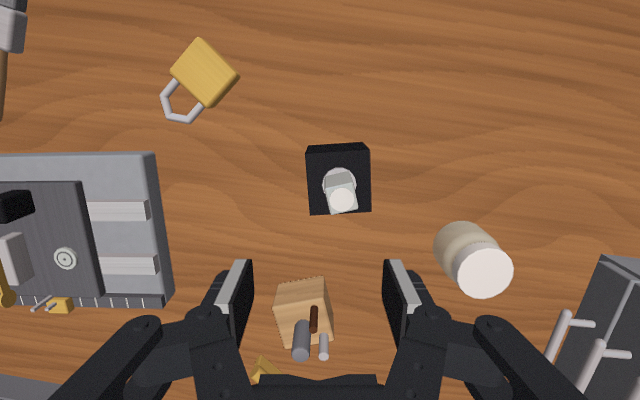

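The view shows the stand at about (338,180), with the gauge head's top at (342,200). The rack at (303,310) and the jar are clear of it. Next I measure the head's position and yaw.

```bash
python3 - <<'E'
from h import *
C,im,d=load('w4.png');X=cloud(C,d);z=X[...,2]
w=(slice(135,222),slice(295,380))
for lo,hi in((.056,.0625),(.0635,.069),(.072,.104),(.106,.113),(.113,.14)):
    m=(z[w]>lo)&(z[w]<hi); P=X[w][m]
    if m.sum()>3: print(lo,hi,m.sum(),P.mean(0).round(4),cv2.minAreaRect(P[:,:2].astype(np.float32)))
print(((z[150:220:3,315:365:2])*1000).astype(int))
cv2.imwrite('pics/c4.png',cv2.resize(im[135:222,295:380],None,fx=7,fy=7,interpolation=cv2.INTER_CUBIC))
togo([.445,.285,.16],.142)
E
```

```text
0.056 0.0625 2687 [0.4413 0.2868 0.0606] ((0.4460539221763611, 0.2880319654941559), (0.05650267004966736, 0.05635037645697594), 11.386889457702637)
0.0635 0.069 178 [0.4381 0.286  0.0664] ((0.44150272011756897, 0.2868865132331848), (0.020208464935421944, 0.029313620179891586), 13.706101417541504)
0.072 0.104 238 [0.4358 0.2843 0.0892] ((0.43648213148117065, 0.2842946946620941), (0.00262604933232069, 0.021999500691890717), 20.2050838470459)
0.106 0.113 853 [0.4451 0.2876 0.1108] ((0.44601577520370483, 0.28789544105529785), (0.02221333608031273, 0.022008374333381653), 21.13642120361328)
0.113 0.14 4 [0.4459 0.2887 0.1133] ((0.44671115279197693, 0.28733110427856445), (0.012926449067890644, 0.005116765387356281), 73.14639282226562)
[[ 43  44  44  45  47  47  46  48  50  50  50  52  53  53  55  56  57  58
   57  59  60  59  60  60  61]
 [ 60  61  60  60  59  60  60  60  60  60  60  61  60  60  61  60  60  61
   59  60  60  60  60  59  60]
 [ 61  61  60  60  61  61  60  60  61  60  61  62  59  61  60  60  59  61
   60  61  60  61  60  60  61]
 [ 60  61  60  59  61  60  59  59  59  61  60  
[... 1596 characters left out ...]
2 111
  111 110 110 109  62  60  61]
 [ 60  60  59  61  60  60  60 109 111 112 111 110 111 112 111 111 111 112
  110 110 110 110  61  61  60]
 [ 61  60  59  60  61  60  60 109 109 111 109 111 111 112 111 111 110 109
  110 108  60  60  61  60  61]
 [ 60  59  60  60  60  60  59  60 110 108 111 110 109  61  60  60   0   0
    1   0   0   0   1   0   1]
 [  0  -1   1   0   1   0  -1   1   0   0   1   0   0   0   0   1   0   0
    1   0   1   0   0   0   1]
 [  0   0   0   1   0   0   1   1   1   0   0   0   0   0   0   1   1   0
    1   0   0   0   0   0   0]]
t 7.18 pos [0.4575 0.2726 0.2036] F [-0.4   0.62  0.33] open 6.0 tilt [-0.0256 -0.0248 -0.9994]
shift cm [ 1.49 -0.95  4.36] turn -0.0102
```

View pics/c4.png

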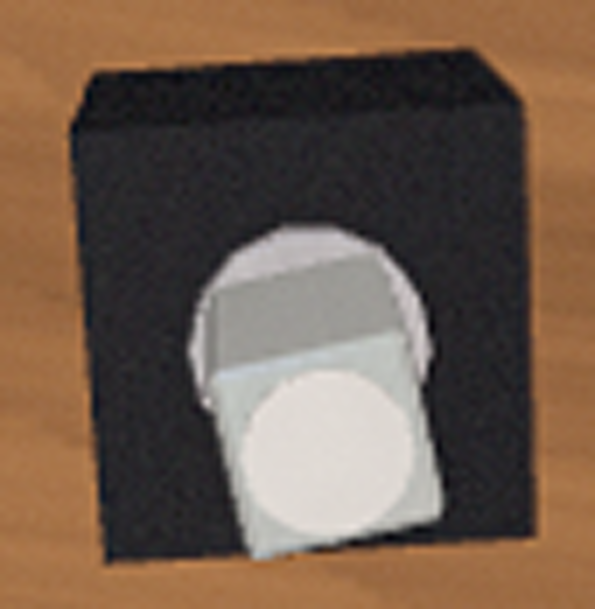

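Head centre (0.446, 0.288), yaw 21° (0.367 rad). I'll approach from above.

>>> servo_tool --deltas '[[[0.5, -0.3, 0.5], -0.06, 6], [[0.6, -0.4, 1], -0.06, 6], [[0.4, -0.2, 1], -0.06, 6], [[0, 0, 1], -0.06, 6], [[0, 0, 0.5], 0, 6], [[0, 0, 0], 0, 6]]'

```text
clock: 7.68
position: [0.4481, 0.2727, 0.1581]
ee_rot: [0.566, 0.824, -0.021, -0.003]
ft_force: [-0.0, -1.1, 0.0]
grip_width: 0.702
```

```bash
python3 - <<'E'
from h import *
togo([.446,.288,.072],.367)
C,im,d=shot('wrist','w5.png');X=cloud(C,d);z=X[...,2];m=(z>.106)&(z<.1135)&(np.hypot(X[...,0]-.446,X[...,1]-.288)<.025)
print(m.sum(),X[m].mean(0),cv2.minAreaRect(X[m][:,:2].astype(np.float32)))
E
```

```text
t 7.68 pos [0.4481 0.2727 0.1581] F [-0.03 -1.06  0.05] open 5.99 tilt [-0.0281 -0.0309 -0.9991]
shift cm [1.67 0.67 8.56] turn 0.0006
1192 [0.44494569 0.28740552 0.11081741] ((0.4457034766674042, 0.28802695870399475), (0.02243667282164097, 0.02158803679049015), 21.389671325683594)
```

>>> servo_tool --deltas '[[[0.5, 0.2, 0], 0, 6], [[0.5, 0.2, 0], 0, 6], [[0.3, 0, 0], 0, 6], [[0.3, 0, 0], 0, 6], [[0, 0, 0], 0, 6]]'

```text
clock: 8.15
position: [0.4483, 0.2893, 0.16]
ee_rot: [0.57, 0.822, -0.019, -0.002]
ft_force: [-0.2, 0.0, -1.3]
grip_width: 0.707
```

```bash
python3 -c "
from h import *
togo([.446,.288,.072],.367);print(telemetry.get_obs()['joint_pos'])"
```

```text
t 8.15 pos [0.4483 0.2893 0.16  ] F [-0.23  0.03 -1.31] open 6.04 tilt [-0.0254 -0.0295 -0.9992]
shift cm [0.12 0.04 8.81] turn -0.0082
[-0.66639239  0.21188972  0.00310651  1.76572547  0.00742361  1.20214116
  1.26310238]
```

>>> servo_tool --deltas '[[[0, 0, 0], 0, 6], [[0, 0, 0], 0, 6], [[0, 0, 0], 0, 6], [[0, 0, 0], 0, 6], [[0, 0, 0], 0, 6], [[0, 0, 0], 0, 6]]'

```text
clock: 8.65
position: [0.4483, 0.2898, 0.1605]
ee_rot: [0.569, 0.822, -0.019, -0.002]
ft_force: [-0.9, -0.5, 0.1]
grip_width: 0.703
```

```bash
python3 -c "
from h import *
togo([.446,.288,.072],.367)"
```

```text
t 8.65 pos [0.4483 0.2898 0.1605] F [-0.94 -0.46  0.08] open 6.0 tilt [-0.0246 -0.029  -0.9993]
shift cm [0.08 0.02 8.86] turn -0.0077
```

>>> servo_tool --deltas '[[[0.1, 0, 1], -0.008, 6], [[0, 0, 1.5], 0, 6], [[0, 0, 1.5], 0, 6], [[0, 0, 1.5], 0, 6], [[0, 0, 1.5], 0, 6], [[0, 0, 1], 0, 6], [[0, 0, 0], 0, 6]]'

```text
clock: 9.23
position: [0.4456, 0.2881, 0.0743]
ee_rot: [0.565, 0.825, -0.018, -0.002]
ft_force: [-0.5, -0.0, -0.0]
grip_width: 0.701
```

```bash
python3 -c "
from h import *
togo([.446,.288,.072],.367)"
```

```text
t 9.23 pos [0.4456 0.2881 0.0743] F [-0.51 -0.04 -0.01] open 5.99 tilt [-0.0239 -0.0284 -0.9993]
shift cm [-0.02  0.05  0.23] turn 0.0028
```

>>> servo_tool --deltas '[[[0, 0, 0.1], 0, 4], [[0, 0, 0], 0, 1.8], [[0, 0, 0], 0, 1.8], [[0, 0, 0], 0, 1.8], [[0, 0, 0], 0, 1.8], [[0, 0, 0], 0, 1.8]]' --force 60

```text
clock: 9.73
position: [0.4461, 0.2885, 0.0746]
ee_rot: [0.565, 0.825, -0.018, -0.002]
ft_force: [0.4, 0.1, -1.7]
grip_width: 0.258
```

```bash
python3 -c "
from h import *
togo([.446,.288,.072],.367)"
```

```text
t 9.73 pos [0.4461 0.2885 0.0746] F [ 0.4   0.1  -1.74] open 2.2 tilt [-0.0229 -0.0276 -0.9994]
shift cm [-0.03 -0.02  0.26] turn 0.003
```

Gripped at 2.2 cm. I'll lift straight up in the world frame, compensating for the slight tool tilt.

>>> servo_tool --deltas '[[[-0.01, -0.02, -0.5], 0, 1.8], [[-0.02, -0.04, -1], 0, 1.8], [[-0.02, -0.04, -1.2], 0, 1.8], [[-0.02, -0.04, -1.2], 0, 1.8], [[-0.02, -0.04, -1.2], 0, 1.8]]'

```text
clock: 10.15
position: [0.4445, 0.2874, 0.1278]
ee_rot: [0.565, 0.825, -0.02, -0.002]
ft_force: [0.1, -0.4, -1.3]
grip_width: 0.25
```

>>> servo_tool --deltas '[[[-0.02, -0.05, -1.5], 0, 1.8], [[-0.02, -0.05, -1.5], 0, 1.8], [[-0.02, -0.05, -1.5], 0, 1.8], [[-0.02, -0.05, -1], 0, 1.8], [[0, 0, 0], 0, 1.8]]'

```text
clock: 10.57
position: [0.4452, 0.2882, 0.1927]
ee_rot: [0.565, 0.825, -0.017, -0.001]
ft_force: [0.2, -0.3, -2.0]
grip_width: 0.25
```

```bash
python3 -c "
from h import *
togo([.562,.028,.17],.367)"
```

```text
t 10.57 pos [0.4452 0.2882 0.1927] F [ 0.21 -0.33 -1.96] open 2.14 tilt [-0.0212 -0.026  -0.9994]
shift cm [-28.45   1.56   2.69] turn 0.0031
```

>>> servo_tool --deltas '[[[-1, 0, 0], 0, 1.8], [[-2, 0.1, 0], 0, 1.8], [[-2.5, 0.1, 0], 0, 1.8], [[-2.5, 0.1, 0], 0, 1.8], [[-2.5, 0.1, 0], 0, 1.8], [[-2.5, 0.1, 0], 0, 1.8], [[-2.5, 0.1, 0], 0, 1.8], [[-2.5, 0.1, 0], 0, 1.8], [[-2.5, 0.1, 0], 0, 1.8], [[-2.5, 0.1, 0], 0, 1.8], [[-2, 0.1, 0], 0, 1.8], [[-1, 0, 0], 0, 1.8]]'

```text
clock: 11.57
position: [0.5484, 0.0315, 0.1883]
ee_rot: [0.563, 0.826, -0.022, -0.005]
ft_force: [-0.4, -1.0, -2.9]
grip_width: 0.251
```

```bash
python3 - <<'E'
from h import *
togo([.56,.0283,.17],.367)
C,im,d=load('w3.png');X=cloud(C,d);z=X[...,2]
m=(z>.0545)&(z<.0575)&(np.hypot(X[...,0]-.56,X[...,1]-.0283)<.02)
print('pad w3',m.sum(),cv2.minEnclosingCircle(X[m][:,:2].astype(np.float32)),X[m].mean(0))
C,im,d=shot('wrist','w6.png')
E
```

```text
t 11.57 pos [0.5484 0.0315 0.1883] F [-0.44 -0.95 -2.92] open 2.14 tilt [-0.0324 -0.0309 -0.999 ]
shift cm [-0.69  1.04  1.8 ] turn 0.0071
pad w3 417 ((0.556755542755127, 0.027593666687607765), 0.016060741618275642) [0.56024987 0.02821627 0.05653705]
```

View pics/w6.png

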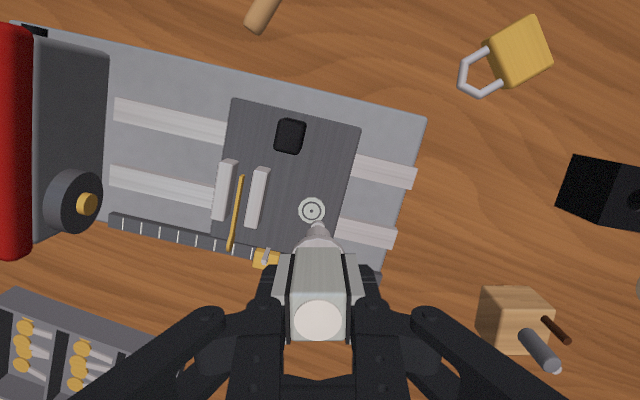

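The wrist view shows the gauge held upright, with its foot near (318,228) just beside the pad centre at (311,211). I'll measure the gauge axis in the tool frame and the pad.

```bash
cat >> h.py <<'E'
def axis(C,d):
    o=telemetry.get_obs();T=R.from_quat(o['ee_rot']).as_matrix()
    X=cloud(C,d);Y=(X-o['position'])@T; ok=(d>0)&(abs(Y[...,0])<.022)&(abs(Y[...,1])<.03)
    for a in np.arange(.006,.072,.004):
        m=ok&(Y[...,2]>a)&(Y[...,2]<a+.004)
        if m.sum()>5: P=Y[m]*1000; print(int(a*1000),m.sum(),'x',P[:,0].min().round(1),P[:,0].max().round(1),'mid',((P[:,0].min()+P[:,0].max())/2).round(1),'y',np.percentile(P[:,1],5).round(1),P[:,1].max().round(1),'world',X[m].mean(0).round(4))
    return T,o['position']
E
python3 - <<'E'
from h import *
C,im,d=load('w6.png');axis(C,d)
print('dot',onz(C,[(311,211)],.056))
X=cloud(C,d);z=X[...,2];m=(z>.0545)&(z<.0575)&(np.hypot(X[...,0]-.56,X[...,1]-.0283)<.02)
print(m.sum(),X[m].mean(0),X[m].min(0),X[m].max(0))
m=(z>.082)&(z<.091)&(np.hypot(X[...,0]-.505,X[...,1]+.01)<.025);print('grip',cv2.minAreaRect(X[m][:,:2].astype(np.float32)))
g=cv2.cvtColor(im,cv2.COLOR_BGR2GRAY)
c=cv2.HoughCircles(cv2.resize(g[190:232,290:334],None,fx=6,fy=6,interpolation=cv2.INTER_CUBIC),cv2.HOUGH_GRADIENT,1.5,200,param1=80,param2=20,minRadius=40,maxRadius=110)
print(c, None if c is None else onz(C,[(290+(c[0,0,0]+.5)/6-.5,190+(c[0,0,1]+.5)/6-.5)],.056))
E
```

```text
6 394 x -11.7 15.0 mid 1.6 y -13.4 -4.7 world [0.5379 0.0272 0.1811]
10 79 x -11.8 14.1 mid 1.1 y -13.4 -4.5 world [0.5372 0.0265 0.1774]
26 6 x -2.5 3.6 mid 0.6 y -6.3 -5.1 world [0.542  0.0272 0.1591]
30 47 x -3.7 7.1 mid 1.7 y -6.1 -3.9 world [0.5419 0.0285 0.1561]
34 56 x -5.0 8.4 mid 1.7 y -5.9 -1.9 world [0.5426 0.0285 0.1524]
38 63 x -5.8 9.1 mid 1.7 y -5.8 -0.4 world [0.5429 0.0282 0.1485]
42 9 x 0.8 8.6 mid 4.7 y -5.3 -1.6 world [0.5416 0.0313 0.1458]
54 31 x -2.5 5.9 mid 1.7 y -1.9 1.5 world [0.5457 0.0296 0.1309]
58 40 x -3.2 5.9 mid 1.4 y -2.0 2.1 world [0.5456 0.0289 0.129 ]
dot [[0.56163107 0.02830693 0.056     ]]
451 [0.56012316 0.02769347 0.05652472] [0.54454624 0.01621182 0.05450337] [0.57259102 0.03973121 0.05749962]
grip ((0.5055938363075256, -0.010013008490204811), (0.024051904678344727, 0.020185083150863647), 7.745406627655029)
[[[129.75 123.75  57.55]]] [[0.56089312 0.02821613 0.056     ]]
```

```bash
cat >> h.py <<'E'
def footgo(f,p,z):
    "shift in tool cm to put foot (tool m) over p at height z"
    o=telemetry.get_obs();T=R.from_quat(o['ee_rot']).as_matrix();F=o['position']+T@np.array(f)
    print('t',round(o['clock'],2),'pos',o['position'].round(4),'foot',F.round(4),'tilt',T[:,2].round(4),'gauge dir',(T@np.array([0,.03,1])).round(4),'F',o['ft_force'].round(2),'shift cm',(T.T@(np.array([p[0],p[1],z])-F)*100).round(2))
E
python3 -c "
from h import *
footgo((.0016,.003,.0646),(.5607,.0282),.070)"
```

```text
t 11.62 pos [0.5486 0.0298 0.1882] foot [0.5487 0.0303 0.1236] tilt [-0.0325 -0.0318 -0.999 ] gauge dir [-0.0046 -0.0209 -1.0002] F [-0.47 -2.1  -1.84] shift cm [-0.54  1.27  5.32]
```

>>> servo_tool --deltas '[[[-0.2, 0.5, 0.5], 0, 1.8], [[-0.2, 0.5, 0.8], 0, 1.8], [[-0.1, 0.3, 1], 0, 1.8], [[0, 0, 1], 0, 1.8], [[0, 0, 1], 0, 1.8], [[0, 0, 0.5], 0, 1.8], [[0, 0, 0], 0, 1.8], [[0, 0, 0], 0, 1.8]]'

```text
clock: 12.28
position: [0.5589, 0.0315, 0.1304]
ee_rot: [0.562, 0.827, -0.024, -0.007]
ft_force: [0.3, 0.4, -2.2]
grip_width: 0.249
```

```bash
python3 - <<'E'
from h import *
footgo((.0016,.003,.0646),(.5607,.0282),.058)
C,im,d=shot('wrist','w7.png');axis(C,d)
C2,im2,d2=shot('scene','s7.png')
cv2.imwrite('pics/c7.png',np.hstack([cv2.resize(im[150:330,220:420],(400,360),interpolation=cv2.INTER_CUBIC),cv2.resize(im2[170:240,270:350],(400,360),interpolation=cv2.INTER_CUBIC)]))
E
```

```text
t 12.28 pos [0.5589 0.0315 0.1304] foot [0.5586 0.032  0.0657] tilt [-0.0395 -0.0314 -0.9987] gauge dir [-0.0116 -0.0204 -1.0002] F [ 0.28  0.45 -2.21] shift cm [-0.42  0.09  0.77]
6 385 x -13.3 13.3 mid 0.0 y -13.7 -4.9 world [0.5484 0.0271 0.1234]
10 100 x -14.1 13.4 mid -0.3 y -13.9 -3.5 world [0.5478 0.0269 0.1198]
30 44 x -4.9 5.4 mid 0.3 y -6.6 -4.1 world [0.5522 0.0284 0.0984]
34 56 x -6.7 7.3 mid 0.3 y -6.3 -1.6 world [0.5527 0.0288 0.0948]
38 63 x -7.5 7.4 mid -0.0 y -6.2 -0.8 world [0.5531 0.0282 0.0906]
42 12 x -5.7 6.9 mid 0.6 y -5.8 -1.9 world [0.5526 0.0289 0.088 ]
54 19 x -4.2 4.2 mid 0.0 y -2.4 1.1 world [0.5561 0.0295 0.073 ]
58 52 x -4.9 4.9 mid 0.0 y -2.6 2.4 world [0.5556 0.0293 0.0713]
70 369 x -14.3 8.7 mid -2.8 y -4.7 13.6 world [0.5593 0.0267 0.0572]
```

View pics/c7.png

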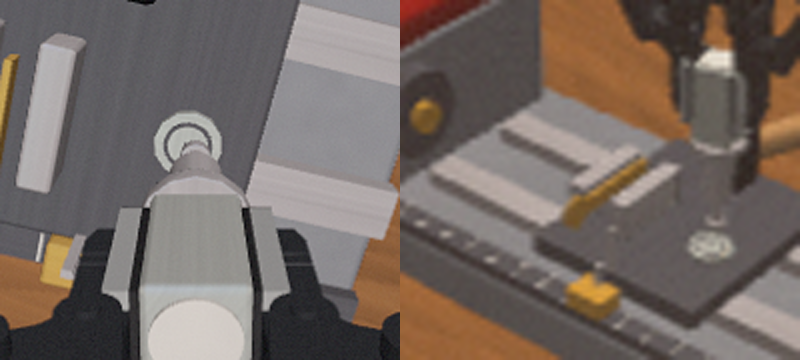

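The left crop shows the foot just beside the pad centre (crop (187,144) = image (313.5,222)). The right crop shows the gauge upright above the pad and the pointers still together.

```bash
python3 - <<'E'
from h import *
C,im,d=load('w7.png');print('padpx',onz(C,[(313.3,221.8)],.056))
X=cloud(C,d);z=X[...,2];m=(z>.0545)&(z<.0575)&(np.hypot(X[...,0]-.5607,X[...,1]-.0283)<.016)
P=X[m];e=np.array([[.98994,.14152],[-.14152,.98994]]);Q=P[:,:2]@e.T
print(m.sum(),P[:,:2].min(0),P[:,:2].max(0))
footgo((0,.0025,.0646),(.5607,.0282),.058)
E
```

```text
padpx [[0.56071467 0.02796287 0.056     ]]
499 [0.54911354 0.01509312] [0.57205297 0.03981693]
t 12.38 pos [0.5592 0.0314 0.131 ] foot [0.559  0.0303 0.0663] tilt [-0.0387 -0.0312 -0.9988] gauge dir [-0.0108 -0.0202 -1.0002] F [ 1.39 -0.82 -1.61] shift cm [-0.25  0.12  0.83]
```

>>> servo_tool --deltas '[[[-0.25, 0.1, 0], 0, 1.8], [[0, 0, 0.3], 0, 1.8], [[0, 0, 0.3], 0, 1.8], [[0, 0, 0], 0, 1.8], [[0, 0, 0], 0, 1.8], [[0, 0, 0], 0, 1.8]]'

```text
clock: 12.88
position: [0.5623, 0.029, 0.1265]
ee_rot: [0.563, 0.826, -0.022, -0.006]
ft_force: [0.5, -1.1, -2.3]
grip_width: 0.249
```

```bash
python3 - <<'E'
from h import *
footgo((0,.0025,.0646),(.5608,.0280),.056)
C,im,d=shot('wrist','w8.png');axis(C,d)
E
```

```text
t 12.88 pos [0.5623 0.029  0.1265] foot [0.5624 0.0279 0.0619] tilt [-0.0348 -0.0305 -0.9989] gauge dir [-0.0069 -0.0195 -1.0002] F [ 0.49 -1.08 -2.26] shift cm [ 0.07 -0.12  0.59]
6 389 x -13.1 13.4 mid 0.1 y -13.8 -5.1 world [0.5517 0.0248 0.1194]
10 92 x -14.0 13.0 mid -0.5 y -14.0 -3.9 world [0.5514 0.0238 0.1159]
30 42 x -5.4 5.4 mid 0.0 y -6.8 -3.9 world [0.5557 0.0259 0.0949]
34 64 x -7.2 7.4 mid 0.1 y -6.5 -1.5 world [0.5563 0.0261 0.0908]
38 51 x -7.4 7.4 mid 0.0 y -6.4 -1.0 world [0.5564 0.026  0.087 ]
42 18 x -7.4 7.0 mid -0.2 y -6.0 -1.0 world [0.5564 0.0265 0.0842]
54 20 x -2.8 3.6 mid 0.4 y -2.0 0.1 world [0.5595 0.0266 0.0693]
58 50 x -4.8 5.0 mid 0.1 y -2.3 2.7 world [0.5592 0.0271 0.0674]
66 330 x -10.5 12.0 mid 0.7 y -7.2 9.0 world [0.5589 0.0285 0.0572]
70 1327 x -21.9 22.0 mid 0.0 y -16.2 27.6 world [0.5612 0.0305 0.0538]
```

>>> servo_tool --deltas '[[[0.08, -0.12, 0.1], 0, 1.8], [[0, 0, 0.2], 0, 1.8], [[0, 0, 0.1], 0, 1.8], [[0, 0, 0], 0, 1.8], [[0, 0, 0], 0, 1.8]]'

```text
clock: 13.35
position: [0.5606, 0.0293, 0.1223]
ee_rot: [0.562, 0.826, -0.022, -0.006]
ft_force: [0.4, 1.4, -2.4]
grip_width: 0.252
```

```bash
python3 - <<'E'
from h import *
footgo((0,.0027,.0646),(.5608,.0280),.050)
E
```

```text
t 13.35 pos [0.5606 0.0293 0.1223] foot [0.5609 0.0284 0.0577] tilt [-0.0344 -0.0304 -0.9989] gauge dir [-0.0066 -0.0194 -1.0002] F [ 0.41  1.44 -2.44] shift cm [-0.02  0.01  0.77]
```

>>> servo_tool --deltas '[[[0, 0.01, 0.15], 0, 1.8], [[0, 0.01, 0.15], 0, 1.8], [[0, 0.01, 0.15], 0, 1.8], [[0, 0, 0.1], 0, 1.8], [[0, 0, 0], 0, 1.8], [[0, 0, 0], 0, 1.8]]'

```text
clock: 13.85
position: [0.5609, 0.0293, 0.1167]
ee_rot: [0.563, 0.826, -0.022, -0.006]
ft_force: [-0.2, -0.8, -0.0]
grip_width: 0.251
```

```bash
python3 - <<'E'
from h import *
f=[]
footgo((0,.0027,.0646),(.5608,.0280),.050)
C,im,d=shot('wrist','w9.png');axis(C,d)
footgo((0,.0027,.0646),(.5608,.0280),.050)
E
```

```text
t 13.85 pos [0.5609 0.0293 0.1167] foot [0.5612 0.0284 0.0521] tilt [-0.0341 -0.0302 -0.999 ] gauge dir [-0.0062 -0.0192 -1.0002] F [-0.22 -0.76 -0.  ] shift cm [-0.01 -0.04  0.21]
6 392 x -13.3 13.3 mid -0.0 y -13.7 -5.2 world [0.5505 0.0249 0.1096]
10 94 x -14.0 13.4 mid -0.3 y -14.0 -3.7 world [0.5497 0.0251 0.106 ]
30 49 x -6.0 5.4 mid -0.3 y -6.5 -3.8 world [0.5544 0.0262 0.0847]
34 55 x -6.6 6.8 mid 0.1 y -6.5 -2.3 world [0.5549 0.0262 0.0808]
38 58 x -7.4 7.5 mid 0.0 y -6.3 -1.0 world [0.5552 0.0264 0.0769]
42 15 x -6.8 7.6 mid 0.4 y -5.9 -0.7 world [0.5551 0.027  0.0745]
54 44 x -4.1 4.2 mid 0.1 y -2.5 -0.0 world [0.5576 0.0271 0.0608]
58 553 x -11.4 21.1 mid 4.8 y -8.3 19.4 world [0.5571 0.0268 0.0567]
62 3303 x -22.0 22.0 mid 0.0 y -28.1 22.8 world [0.5493 0.024  0.0527]
66 184 x -22.0 20.9 mid -0.5 y -29.9 -2.6 world [0.5397 0.0129 0.0516]
t 13.9 pos [0.5609 0.0293 0.1167] foot [0.5612 0.0283 0.0521] tilt [-0.0341 -0.0302 -0.999 ] gauge dir [-0.0062 -0.0192 -1.0002] F [-1.4  -0.8   0.44] shift cm [-0.01 -0.04  0.21]
```

Compression is about 4 mm by both kinematics and force (2.4 N). I'll go 2 mm further.

>>> servo_tool --deltas '[[[0, 0, 0.1], 0, 1.8], [[0, 0, 0.1], 0, 1.8], [[0, 0, 0], 0, 1.8], [[0, 0, 0], 0, 1.8], [[0, 0, 0], 0, 1.8], [[0, 0, 0], 0, 1.8]]'

```text
clock: 14.4
position: [0.5609, 0.0293, 0.115]
ee_rot: [0.562, 0.826, -0.022, -0.006]
ft_force: [-1.2, 1.3, -0.5]
grip_width: 0.249
```

```bash
python3 - <<'E'
from h import *
fz=[]
for i in range(8):
    C,im,d=shot('wrist','w10.png' if i==7 else None); fz.append(telemetry.get_obs()['ft_force'])
print(np.mean(fz,0),np.std(fz,0))
footgo((0,.0027,.0646),(.5608,.0280),.050)
axis(C,d)
e=np.array([[.98994,.14152],[-.14152,.98994]])
X=cloud(C,d);z=X[...,2];print('idx/pointer px',proj(C,[[.6100,.0047,.07]]))
m=(z>.082)&(z<.091)&(np.hypot(X[...,0]-.505,X[...,1]+.01)<.025);print('grip',cv2.minAreaRect(X[m][:,:2].astype(np.float32)),m.sum())
C2,im2,d2=shot('scene','s10.png')
cv2.imwrite('pics/c10.png',np.hstack([cv2.resize(im[150:330,220:420],(400,360),interpolation=cv2.INTER_CUBIC),cv2.resize(im2[185:255,270:350],(400,360),interpolation=cv2.INTER_CUBIC)]))
E
```

```text
[-0.92485459  0.24493196  0.19272596] [0.48593981 0.48773834 0.36592422]
t 14.8 pos [0.5609 0.0292 0.115 ] foot [0.5612 0.0283 0.0503] tilt [-0.0338 -0.0301 -0.999 ] gauge dir [-0.0059 -0.0191 -1.0002] F [-0.33 -0.54 -0.02] shift cm [-0.01 -0.05  0.03]
6 387 x -13.0 13.4 mid 0.2 y -13.6 -5.0 world [0.5504 0.025  0.1078]
10 91 x -14.1 13.5 mid -0.3 y -13.9 -3.1 world [0.5498 0.0247 0.1042]
30 47 x -6.5 5.5 mid -0.5 y -6.5 -3.6 world [0.5545 0.026  0.0832]
34 60 x -7.2 6.8 mid -0.2 y -6.3 -1.7 world [0.5549 0.0263 0.0792]
38 59 x -7.4 7.5 mid 0.1 y -6.3 -1.1 world [0.5551 0.0267 0.0753]
42 14 x -5.6 7.6 mid 1.0 y -6.0 -0.5 world [0.5552 0.0255 0.0726]
49 11 x -2.7 3.6 mid 0.4 y -2.9 -1.4 world [0.5571 0.0272 0.0616]
54 165 x -11.3 11.4 mid 0.1 y -6.6 7.6 world [0.5575 0.0278 0.0578]
58 989 x -21.9 22.0 mid 0.0 y -13.6 21.6 world [0.5584 0.0309 0.0546]
62 2929 x -22.0 22.0 mid 0.0 y -28.7 22.5 world [0.5464 0.0211 0.0525]
idx/pointer px [[255.07328437 289.08287336]]
grip ((0.5057275891304016, -0.01000150665640831), (0.024214113131165504, 0.020116446539759636), 8.306588172912598) 1822
```

View pics/c10.png

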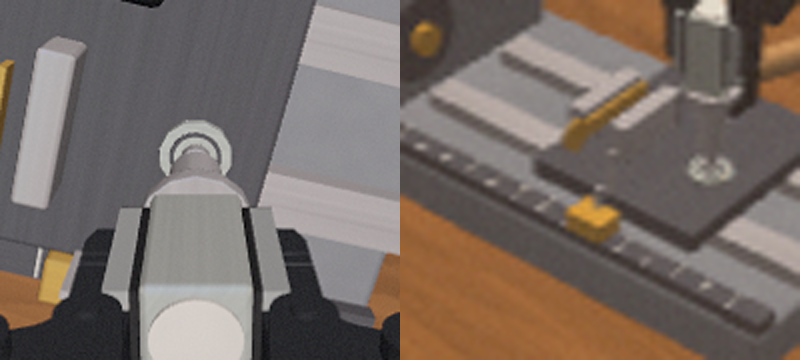

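Contact is visible, with the foot centred in the pad ring and the pointers still coinciding in both crops. Kinematics give 5.7 mm and force about 4 mm, so I'll check with depth.

```bash
python3 - <<'E'
from h import *
def top(f,c,lo,hi,tag,r=.009):
    C,im,d=load(f);X=cloud(C,d);z=X[...,2];m=(np.hypot(X[...,0]-c[0],X[...,1]-c[1])<r)&(z>lo)&(z<hi);print(f,tag,m.sum(),np.median(z[m]).round(5))
top('w5.png',(.446,.288),.105,.118,'head');top('w5.png',(.446,.288),.055,.0635,'stand',.03);top('w4.png',(.446,.288),.105,.118,'head')
for f,p in(('w7.png',(.559,.0315)),('w8.png',(.5623,.029)),('w9.png',(.5609,.0293)),('w10.png',(.5609,.0292))):
    top(f,p,.14,.19,'head');top(f,(.5607,.028),.0545,.059,'pad',.012);top(f,(.5607,.0),.049,.0545,'plate',.03)
f=[]
for i in range(30): eyes.camera('top'); f.append(telemetry.get_obs()['ft_force'])
print(np.mean(f,0),np.std(f,0)/30**.5,telemetry.get_obs()['position'],telemetry.get_obs()['clock'])
E
```

```text
w5.png head 630 0.11156
w5.png stand 2723 0.06062
w4.png head 452 0.11158
w7.png head 1617 0.16846
w7.png pad 589 0.05678
w7.png plate 3866 0.05261
w8.png head 1610 0.1646
w8.png pad 644 0.05672
w8.png plate 3995 0.05258
w9.png head 1602 0.15485
w9.png pad 562 0.05674
w9.png plate 4250 0.05261
w10.png head 1651 0.15311
w10.png pad 553 0.05665
w10.png plate 4311 0.05259
[-1.08460637 -0.28907032  0.19918014] [0.09574709 0.10481915 0.08135023] [0.56092924 0.02926728 0.11495684] 16.35
```

Depth gives 4.6 mm and force about 4 mm, so the compression is nearer 4.5 mm. I'll press about 1.2 mm more.

>>> servo_tool --deltas '[[[0, 0, 0.08], 0, 1.8], [[0, 0, 0.06], 0, 1.8], [[0, 0, 0], 0, 1.8], [[0, 0, 0], 0, 1.8], [[0, 0, 0], 0, 1.8], [[0, 0, 0], 0, 1.8]]'

```text
clock: 16.85
position: [0.5609, 0.0292, 0.1135]
ee_rot: [0.563, 0.826, -0.022, -0.005]
ft_force: [-1.9, 0.7, 0.8]
grip_width: 0.25
```

```bash
python3 - <<'E'
from h import *
f=[]
for i in range(20): eyes.camera('top'); f.append(telemetry.get_obs()['ft_force'])
print(np.mean(f,0),np.std(f,0)/20**.5)
footgo((0,.0027,.0646),(.5608,.0280),.050)
C,im,d=shot('wrist','w11.png');X=cloud(C,d);z=X[...,2];e=np.array([[.98994,.14152],[-.14152,.98994]])
m=(np.hypot(X[...,0]-.561,X[...,1]-.029)<.009)&(z>.14)&(z<.19);h=np.median(z[m]);print('head',h,'compr mm',50-(h-.0510-.0567)*1000)
C2,im2,d2=shot('scene','s11.png');X=cloud(C2,d2);z=X[...,2];Q=X[...,:2]@e.T
for f in('s7.png','s10.png','s11.png'):
    C2,im2,d2=load(f);X=cloud(C2,d2);z=X[...,2];Q=X[...,:2]@e.T
    for n,lo,hi,x0,x1 in(('car',.066,.082,.594,.611),('idxblk',.044,.056,.606,.628)):
        m=(z>lo)&(z<hi)&(Q[...,0]>x0)&(Q[...,0]<x1)&(abs(Q[...,1]+.082)<.02); print(f,n,m.sum(),Q[m].mean(0).round(4) if m.any() else '')
C,im,d=load('w11.png');X=cloud(C,d);z=X[...,2]
m=(z>.082)&(z<.091)&(np.hypot(X[...,0]-.505,X[...,1]+.01)<.025);print('grip',cv2.minAreaRect(X[m][:,:2].astype(np.float32))[0])
E
```

```text
[-1.0953022   0.10842093  0.36430667] [0.13067318 0.12719522 0.08991835]
t 17.85 pos [0.5609 0.0292 0.1135] foot [0.5612 0.0283 0.0488] tilt [-0.0337 -0.03   -0.999 ] gauge dir [-0.0058 -0.019  -1.0003] F [-1.77  0.17  0.42] shift cm [-0.01 -0.05 -0.12]
head 0.1517074214158058 compr mm 5.992578584194206
s7.png car 9 [ 0.6065 -0.0822]
s7.png idxblk 66 [ 0.6149 -0.0796]
s10.png car 8 [ 0.6059 -0.0826]
s10.png idxblk 67 [ 0.615  -0.0795]
s11.png car 9 [ 0.6071 -0.0817]
s11.png idxblk 65 [ 0.6156 -0.08  ]
grip (0.5057033896446228, -0.010020749643445015)
```

```bash
python3 -c "
from h import *
order.hand_in();o=telemetry.get_obs();print(o['clock'],o['position'],o['ft_force'],o['grip_width'])"
```

```text
the job is handed in; nothing more can be done
the job is handed in; nothing more can be done
```

I slid the carriage 77.5 mm by its grip, then lifted the gauge from its stand. I set it on the pad, pressed it in, and handed the job in at about 18 s with the gauge still gripped at 60 N.

**Last checks:**
- **Alignment:** The carriage pointer was at −81.9 mm and the index pointer at −81.8 mm along the machine's y just after the slide. The index pointer was then hidden behind the carriage pointer, so its figure comes from the view before the slide. The carriage grip had not moved in later views.
- **Position:** The foot is within about 0.5 mm of the pad centre.
- **Upright:** The gauge leans about 1.2° by my estimate, because the tool picked up a small tilt during the moves.
- **Plunger travel:** The three estimates disagree: 6.0 mm by depth, 7.2 mm by arm position and about 4.7 mm by wrist force. They average about 6 mm, which is half pushed in, but the true value could be 1 mm or so either way.

I saw nothing else disturbed on the bench, but I made no separate check of the other items.

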